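Unpin the spring clamp of a picture-framing jig and hold it open at the mark

ROBOT

A 6-joint arm with a two-finger parallel gripper is mounted at the origin on the work surface. World frame = base frame: x ahead of the robot, y to its left, z up, the work surface at z = 0. Lengths are in m, angles in rad, forces in N, time in s.
With the tool pointing down it reaches from about 0.375 to 0.975 m from the base axis. Payload 3.8 kg.
Tool frame: the origin (TCP) lies at the very end of the fingers, on their centre line; the grasp point (between the pads) lies bot.grasp_offset behind it (bot.grasp_offset is the distance from the TCP to the grasp point, in m); y points along the fingers, x is the direction in which the jaws open and shut, and the axes are right-handed (so a half turn about y gives the same grasp; the last joint's range is limited). The gripper opens to 85 mm and grips with 20 to 120 N. Pads are 22 mm wide; open, the fingers measure 114 mm over their backs; the gripper's body (76 mm by 85 mm) begins 54 mm behind the grasp point. The pads swing forward as they close: fully open they stand 13 mm farther back than shut.
Start: joints at [1.119, 0.264, 1.604, -0, 1.274, -0.037], TCP at [0.272, 0.618, 0.231] pointing down, gripper open.
Joint ranges: [-2.63, 2.63], [-0.94, 2.18], [0.31, 2.57], [-1.31, 4.45], [0, 2.66], [-2.55, 2.55]. Speed limits (rad/s): [2.57, 2.57, 3.14, 3.14, 3.14, 3.14].

INTERFACE

Orientations are given as a rotation vector (axis times angle).
In Python, from workcell import sensors, read_camera, job, bot gives the robot as it stands.
- The arm moves only by the tool arm_command, never from a script. Its argument "deltas" is a list of rows, each a list of 4 numbers: the shift along the tool's x, y, z in m, then the turn about the tool's y in rad. A call has 1 to 20 rows; each row shifts and turns the commanded pose from where the row before left it, along the tool's axes as they then stand; what a row does not reach is not made up. A row lasts 1/8 s, in which the tool goes at most 62.5 mm and 10.7 degrees, less where a joint would pass 70% of its speed; a pose out of reach is approached as far as the arm can. A call is refused whole if a number of a shift passes 0.0625 or a number of a turn 0.188, either way. A call with a gripper value outside its range is refused whole. "fingers" is the finger opening in m, from 0 to 0.0854, set as the call begins (left out, the last holds). The fingers move at their own pace and stop on an object; "newtons" is the grip in N (left out, the last holds). Time passes only in rows, so rows that do not move let the fingers close. It gives the time, the measured TCP pose, the force and the opening at its end, in the units of the state.
- sensors.read_state(): the state, without advancing time (a new reading comes with each control period).
- read_camera(name): name is "side" or "top"; returns a dict with "color" (480x640x3 uint8, red, green, blue), "vfov" (degrees; the focal length in pixels is half the picture's height over the tangent of half this angle, whatever the lens; pixels are square), "cx", "cy" (the principal point, pixels), "R" (3x3) and "t" (3): a world point X has camera coordinates R X + t. Camera axes: x right, y down, z forward; pixel columns grow to the right and rows downward; lengths in m; the calibration is good to about 2 mm. A picture is of the moment at which its call begins. There is no depth.
- job.finish_job(): hands the job in, once; it reports no verdict.
The state is a dict: "time": time; "q": joint angles; "joint_vel": joint speeds; "joint_torque": joint torques, N m; "tool_pos": TCP position; "tcp_rot": TCP orientation; "wrist_force": force on the tool from outside, world axes, zero at the start; "torque": the same for the moment, N m; "width": opening from 0.0 (shut) to 1.0 (fully open).
Only numpy, scipy, OpenCV 4.12 (cv2) and the standard library are available. Lean on these libraries where they do the work, as an engineer would, in place of code of your own. Each camera call takes 0.05 s, during which the arm holds its last target.

TASK

The picture-frame clamp is locked shut: pull its locking pin up and out and leave the pin in the small wooden tray. Then pull the clamp's sliding jaw back by its crossbar, against its spring, until the pointer on the jaw lines up with the line on the index clip, and finish while still holding the jaw there, so that I can lay a frame in; do not let go. Leave the jar, the tape roll and the hammer where they are.

Things in the scene. Friction and masses are not known exactly. Their poses are not given: they have to be found in the camera images.
- jig: Clamp base, fixed to the table: plywood board 320 (x) x 150 (y) x 18 mm, two aluminium rails along x (10 mm wide, at y = +-56 mm, tops 38 mm above the table), fixed far jaw at x = +75 to +95 mm, 62 mm high. Origin: centre of the underside. x is the slide direction: the sliding jaw opens towards -x (towards the robot, give or take the base's yaw); z up.
- jaw: Sliding jaw: dark steel plate 130 x 98 x 14 mm between the rails, top 33.5 mm above the table, with a cross block 62 mm high at its far end. Shut, its origin is 19.5 mm above the base's origin; axes as the base's. Slides along the base's -x from 0 (shut, at the start) to 110 mm (end stop, beyond any mark). A spring pulls it shut: 4 N at 0, plus 0.9 N per 10 mm. The pin locks it.
- jaw_handle (a point): Centre of the crossbar handle on the jaw: round steel bar 14 mm thick, 100 mm long along the base's y, on two 10 mm posts at y = +-42 mm. Its axis is 95 mm above the table; the cross block's top is 26 mm below the bar's underside. Axes as the base's. Moves with the jaw.
- jaw_pointer (a point): Tip of the pointer, a 4 mm wide bright steel tab on the jaw's +y edge (44 mm above the table). Axes as the base's. Moves with the jaw.
- mark (a point): The mark: the steel line across the black plastic index clip (12 x 16 mm) on the base's +y rail; the point is the line's end nearest the pointer. Axes as the base's. Fixed, 45 to 85 mm towards the base's -x from the pointer at the start. In line when pointer and mark have the same x in the base's frame.
- pin_grip (a point): Centre of the locking pin's head: upright black plastic knob 22 mm in diameter, 32 mm high, 62 mm above the table at the start. Below it a steel shank, 10 mm diameter, 40 mm long; the pin's lower end is 56 mm below this point. The shank stands loosely through the jaw plate and 12 mm into the base; lifted 30 mm straight up it is free. About 50 g. z: from shank to head.
- tray_in (a point): Centre of the inner floor of the wooden tray, 120 x 120 mm outside, walls 4 mm thick and 16 mm high, floor about 4 mm thick; fixed to the table. z up.
- jar: Bystander: glass jar, 60 mm diameter, 80 mm high, standing; origin at the centre of its underside.
- tape: Bystander: cardboard roll of tape lying flat, 90 mm diameter, 25 mm high; origin at the centre of its underside.
- hammer: Bystander: hammer, 220 mm long, lying on the table along its x axis.
Mind the look-alikes: they are no part of the job. Of the things shaped like the part that bears pin_grip, the black one is meant.

How it is judged:
On the way, in this order (a step that is already met when the one before it is completed fails the run):
1. the pin is in the tray, the jaw still shut (x of pin_grip in the frame of tray_in between -0.06 and 0.06 m and y of pin_grip in the frame of tray_in between -0.06 and 0.06 m and z of pin_grip in the frame of tray_in between -0.01 and 0.075 m and x of jaw in the frame of jig above -0.008 m), for 0.2 s.
2. the jaw is pulled to the mark and held there (x of jaw_pointer in the frame of mark between -0.005 and 0.005 m and contact force between any of the fingers, the arm and jaw above 2 N), for 0.3 s.
At the end, for the whole second after the job is handed in: The pin is in the tray, lying or standing (its head's centre within the tray's outline and under 75 mm above its floor); the jaw's pointer is within 5 mm of the mark along the slide, still, and kept there by the gripper (more than 2 N on the jaw) through the last second (all of step 2 and x of pin_grip in the frame of tray_in between -0.06 and 0.06 m and y of pin_grip in the frame of tray_in between -0.06 and 0.06 m and z of pin_grip in the frame of tray_in between -0.01 and 0.075 m and linear speed of jaw below 0.02 m/s); the arm keeps its last pose, push and grip.
It fails at once if the jar is pushed away from its place (distance of jar from where it was at the start of the episode above 0.03 m).
It fails at once if the tape is pushed away from its place (distance of tape from where it was at the start of the episode above 0.03 m).
It fails at once if the hammer is pushed away from its place (distance of hammer from where it was at the start of the episode above 0.03 m).
It also fails if it takes over 56 s, if anything falls off the work surface, if the arm or the gripper's body presses on something with over 40 N, if the wrist force passes 120 N, or if a joint passes its speed limit or range.

## Working session

There is one attempt and no reset: what is moved stays moved. The work goes in short steps, Python scripts to look and compute and a tool call to move; the robot and the scene stay as the last step left them, time stands still between calls to the robot, and variables do not carry over. Pictures are saved under pics/ and viewed, and the job is handed in when it is done.

Besides the shell and the picture viewer there is one more tool, called after ">>>" as name(argument=value, ...), one argument or row to a line, values as JSON. arm_command: Moves the arm, as the interface text tells. Its arguments: {"type":"object","properties":{"deltas":{"type":"array"},"fingers":{"type":"number"},"newtons":{"type":"number"}},"required":["deltas"]}

```bash
mkdir -p pics; ls
python3 - <<'E'
from workcell import sensors, read_camera, job, bot
import cv2
s=sensors.read_state(); print(s); print(bot.grasp_offset)
for n in("side","top"):
    c=read_camera(n); cv2.imwrite(f"pics/{n}0.png",c["color"][:,:,::-1]); print(n,{k:c[k] for k in c if k!="color"})
E
```

```text
pics
{'time': 0.0, 'q': array([ 1.11914296e+00,  2.64755287e-01,  1.60540083e+00, -5.34082906e-05,
        1.27369560e+00, -3.68987104e-02]), 'joint_vel': array([ 1.29179232e-03,  9.86159608e-05,  9.19938275e-05,  1.83136145e-03,
       -8.89180958e-04,  1.34217315e-03]), 'joint_torque': array([-3.07379232e-04, -5.15113378e+01, -3.67318547e+01, -1.25269262e-04,
        1.30966731e-02, -1.07934235e-05]), 'tool_pos': array([0.2716939 , 0.61709293, 0.2299461 ]), 'tcp_rot': array([-1.37856309, -0.89709341,  0.90023497]), 'wrist_force': array([0.18187785, 0.35960338, 0.32229413]), 'torque': array([ 0.00778276, -0.01134561, -0.01569761]), 'width': 0.9991904473433931}
0.0187
side {'vfov': 42.725120549072685, 'cx': 322.9651709485279, 'cy': 238.10983540708256, 'R': array([[-0.96295376, -0.26879059,  0.02171815],
       [-0.16840924,  0.53651908, -0.8269133 ],
       [ 0.21061431, -0.79993681, -0.56190988]]), 't': array([0.56021165, 0.13991054, 1.07141579])}
top {'vfov': 53.593300062318725, 'cx': 319.8628908536423, 'cy': 243.71009415073144, 'R': array([[-0.05813592, -0.99829154, -0.00584972],
       [-0.97162643,  0.05792681, -0.2293176 ],
       [ 0.22926468, -0.00764785, -0.97333407]]), 't': array([0.04610281, 0.57965858, 0.91075592])}
```

View pics/side0.png

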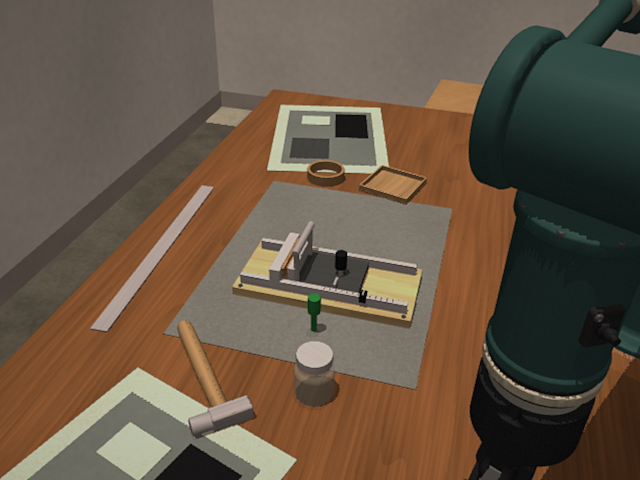

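View pics/top0.png

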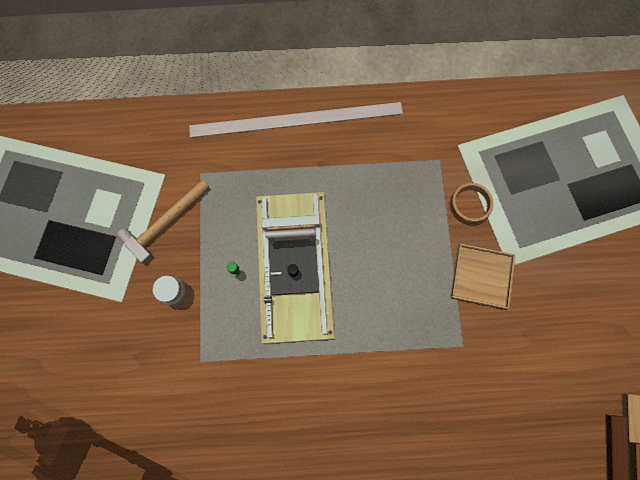

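The black pin (top 293,270; side 341,260) stands in the jaw plate. The look-alike is green (top 232,268; side 314,305) and stands on the mat, so the black one is meant. I'll enlarge both.

Run:
```python
import cv2
a=cv2.imread("pics/top0.png")[180:350,215:345]; cv2.imwrite("pics/topc.png",cv2.resize(a,None,fx=3.5,fy=3.5,interpolation=cv2.INTER_CUBIC))
a=cv2.imread("pics/side0.png")[215:335,225:430]; cv2.imwrite("pics/sidec.png",cv2.resize(a,None,fx=3.9,fy=3.9,interpolation=cv2.INTER_CUBIC))
```

```text
(no output)
```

View pics/topc.png

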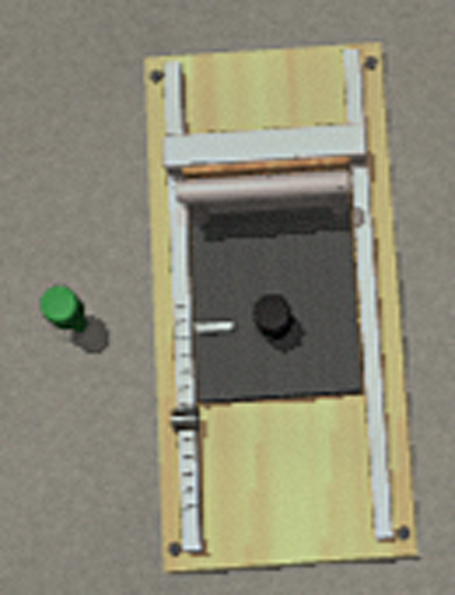

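View pics/sidec.png

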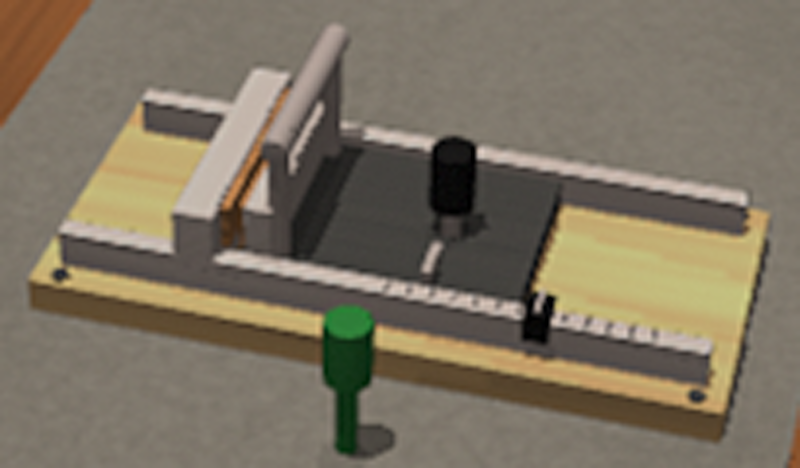

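The crops confirm it: the black knob with its steel shank stands in the jaw plate. The pointer tip is at crop (196,327), the clip line at (185,419), and the crossbar runs (177,190) to (350,182). The green one is only a decoy. Next I'll measure positions.

```bash
cat > h.py <<'E'
import numpy as np, cv2
from workcell import sensors, read_camera, job, bot
C={'side':dict(vfov=42.725120549072685,cx=322.9651709485279,cy=238.10983540708256,R=np.array([[-0.96295376,-0.26879059,0.02171815],[-0.16840924,0.53651908,-0.8269133],[0.21061431,-0.79993681,-0.56190988]]),t=np.array([0.56021165,0.13991054,1.07141579])),
'top':dict(vfov=53.593300062318725,cx=319.8628908536423,cy=243.71009415073144,R=np.array([[-0.05813592,-0.99829154,-0.00584972],[-0.97162643,0.05792681,-0.2293176],[0.22926468,-0.00764785,-0.97333407]]),t=np.array([0.04610281,0.57965858,0.91075592]))}
def f(c): return 240/np.tan(np.radians(c['vfov'])/2)
def at(n,u,v,z):
    c=C[n]; d=c['R'].T@np.array([(u-c['cx'])/f(c),(v-c['cy'])/f(c),1]); o=-c['R'].T@c['t']
    return o+d*(z-o[2])/d[2]
def px(n,X):
    c=C[n]; p=c['R']@np.array(X)+c['t']; return p[:2]/p[2]*f(c)+[c['cx'],c['cy']]
def tc(u,v,z): return at('top',215+u/3.5,180+v/3.5,z)
def sc(u,v,z): return at('side',225+u/3.9,215+v/3.9,z)
def shot(n,name,box=None,k=1):
    a=read_camera(n)['color'][:,:,::-1]
    if box: a=a[box[1]:box[3],box[0]:box[2]]
    cv2.imwrite('pics/'+name,cv2.resize(a,None,fx=k,fy=k,interpolation=cv2.INTER_CUBIC))
E
python3 - <<'E'
from h import *
np.set_printoptions(precision=4,suppress=True)
c=[tc(145,57,.018),tc(382,43,.018),tc(417,556,.018),tc(166,571,.018)]
print(np.array(c)); o=np.mean(c,0); print('centre',o,[np.linalg.norm(c[i]-c[(i+1)%4]) for i in range(4)])
x=(c[0]+c[1]-c[2]-c[3]); yaw=np.arctan2(x[1],x[0]); print('yaw',yaw)
ra=[tc(171,63,.038),tc(192,548,.038),tc(351,52,.038),tc(384,537,.038)]
for a,b in((0,1),(2,3)): d=ra[a]-ra[b]; print('rail yaw',np.arctan2(d[1],d[0]),np.linalg.norm(d))
cs=[sc(34,285,.018),sc(720,412,.018),sc(768,212,.018)]; print('side corners',np.array(cs))
P=dict(pin=tc(273,310,.078),pin_s=sc(454,147,.078),ptr=tc(196,327,.044),ptr_s=sc(428,272,.044),mark=tc(187,419,.044),mark_s=sc(543,300,.044),barL=tc(177,190,.1),barR=tc(350,182,.1),bar_s1=sc(335,32,.1),bar_s2=sc(280,140,.1))
Rb=np.array([[np.cos(yaw),np.sin(yaw)],[-np.sin(yaw),np.cos(yaw)]])
for k,v in P.items(): print(k,v,'base',Rb@(v-o)[:2])
tr=[at('top',463,245,.016),at('top',515,250,.016),at('top',510,308,.016),at('top',452,299,.016)]
print(np.array(tr),np.mean(tr,0),[np.linalg.norm(tr[i]-tr[(i+1)%4]) for i in range(4)])
print('tray side',at('side',394,183,.01),'tape',at('top',472,203,.025),'jar',at('top',167,290,.08))
from scipy.spatial.transform import Rotation as R
print(R.from_rotvec(sensors.read_state()['tcp_rot']).as_matrix())
E
```

```text
[[ 0.7094  0.1458  0.018 ]
 [ 0.7097 -0.0048  0.018 ]
 [ 0.3895 -0.0062  0.018 ]
 [ 0.3895  0.1422  0.018 ]]
centre [0.5495 0.0693 0.018 ] [np.float64(0.15058814634154746), np.float64(0.32018734170134405), np.float64(0.14840547658176567), np.float64(0.3199356182483609)]
yaw 0.007798503480955357
rail yaw 0.009983756337010668 0.29646823315055815
rail yaw 0.008559858369330835 0.29715883365473594
side corners [[ 0.7037  0.1529  0.018 ]
 [ 0.3907  0.1469  0.018 ]
 [ 0.3909 -0.0017  0.018 ]]
pin [0.5308 0.0689 0.078 ] base [-0.0187 -0.0002]
pin_s [0.5293 0.0734 0.078 ] base [-0.0202  0.0043]
ptr [0.5295 0.1169 0.044 ] base [-0.0196  0.0478]
ptr_s [0.5274 0.1227 0.044 ] base [-0.0217  0.0536]
mark [0.4752 0.1241 0.044 ] base [-0.0738  0.0554]
mark_s [0.4744 0.1268 0.044 ] base [-0.0747  0.0581]
barL [0.5995 0.1194 0.1   ] base [0.0504 0.0497]
barR [0.5983 0.0205 0.1   ] base [ 0.0484 -0.0492]
bar_s1 [0.5983 0.0306 0.1   ] base [ 0.0485 -0.0391]
bar_s2 [0.5964 0.1211 0.1   ] base [0.0474 0.0515]
[[ 0.5722 -0.2976  0.016 ]
 [ 0.5545 -0.408   0.016 ]
 [ 0.4314 -0.3786  0.016 ]
 [ 0.4573 -0.2597  0.016 ]] [ 0.5039 -0.336   0.016 ] [np.float64(0.11181424009694806), np.float64(0.12656070523894591), np.float64(0.12177691512140265), np.float64(0.12096593821496708)]
tray side [ 0.5012 -0.3281  0.01  ] tape [ 0.663  -0.3264  0.025 ] jar [0.5021 0.3212 0.08  ]
[[ 0.403  -0.0009 -0.9152]
 [ 0.9152 -0.0019  0.403 ]
 [-0.0021 -1.      0.0001]]
```

>>> arm_command(
  deltas=[
    [0,0,0,0.164],
    [0,0,0,0.164],
    [0,0,0,0.164],
    [0,0,0,0.164],
    [0,0,0,0.164],
    [0,0,0,0.164],
    [0,0,0,0.164],
    [0.02,0,-0.045,0],
    [0.02,0,-0.045,0],
    [0.02,0,-0.045,0],
    [0.02,0,-0.045,0],
    [0.02,0,-0.045,0],
    [0.02,0,-0.045,0],
    [0.02,0,-0.045,0],
    [0.02,0,-0.045,0],
    [0.02,0,-0.045,0],
    [0.02,0,-0.045,0],
    [0.02,0,-0.045,0],
    [0.02,0,-0.045,0],
  ],
  fingers=0.05,
  newtons=40,
)

```text
time: 2.48
tool_pos: [0.5165, 0.0781, 0.2309]
tcp_rot: [-1.571, -0.006, 0.007]
wrist_force: [0.3, 0.1, 0.1]
width: 0.585
```

>>> arm_command(
  deltas=[
    [0.0135,0.04,-0.008,0],
    [0,0.04,0,0],
    [0,0.03,0,0],
    [0,0,0,0],
    [0,0,0,0],
  ],
)

```text
time: 3.1
tool_pos: [0.5305, 0.0719, 0.1222]
tcp_rot: [-1.571, -0.007, 0.006]
wrist_force: [-0.0, 0.3, 0.0]
width: 0.586
```

Run:
```python
from h import *
s=sensors.read_state();print(s['tool_pos'],s['tcp_rot'])
shot('side','s1.png',(225,135,430,335),3);shot('top','t1.png',(215,180,345,350),3.5)
```

```text
[0.53051256 0.07192571 0.12223065] [-1.57068393 -0.00720448  0.00556162]
```

View pics/s1.png

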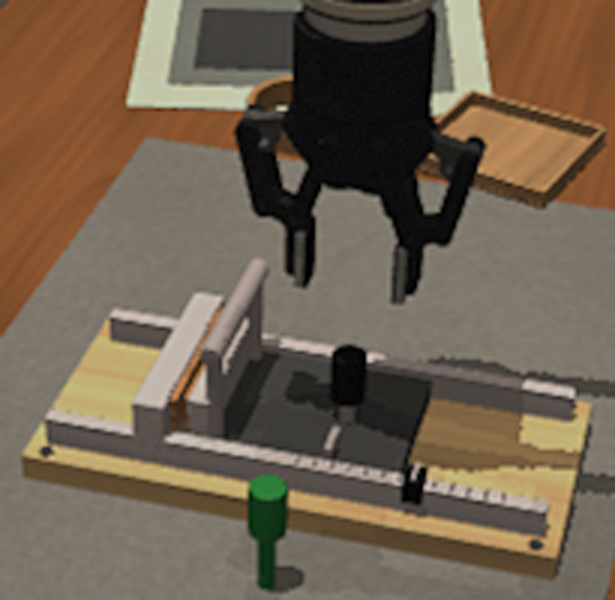

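View pics/t1.png

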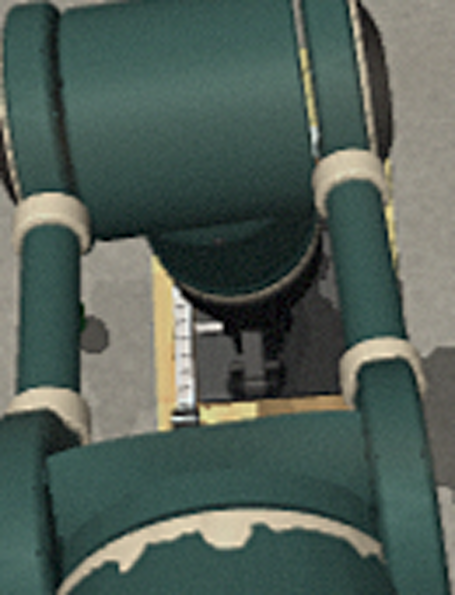

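Run:
```python
from h import *
for X in([.5305,.0719,.122],[.5305,.0719,.110],[.5305+.025,.0719,.122],[.5305-.025,.0719,.122],[.5305,.0705,.078]): print((px('side',X)-[225,135])*3)
```

```text
[350.81781967 288.88885984]
[350.00606841 306.18843031]
[308.82202469 281.69494325]
[393.23407515 296.15480169]
[348.47468171 349.94614796]
```

Side view: the fingertips (302,283 and 400,300) straddle the projected TCP, and the pin head top (349,353) matches its prediction (348,350). Descending.

>>> arm_command(
  deltas=[
    [0,0.025,-0.001,0],
    [0,0.025,0,0],
    [0,0.02,0,0],
    [0,0,0,0],
    [0,0,0,0],
  ],
)

```text
time: 3.82
tool_pos: [0.5313, 0.071, 0.0529]
tcp_rot: [-1.571, -0.009, 0.004]
wrist_force: [0.5, -0.7, 0.7]
width: 0.586
```

>>> arm_command(
  deltas=[
    [0,0,0,0],
    [0,0,0,0],
    [0,0,0,0],
    [0,0,0,0],
    [0,0,0,0],
    [0,0,0,0],
  ],
  fingers=0.01,
  newtons=40,
)

```text
time: 4.58
tool_pos: [0.5309, 0.0709, 0.0527]
tcp_rot: [-1.571, -0.008, 0.005]
wrist_force: [-1.1, -0.2, 5.9]
width: 0.244
```

Run:
```python
from h import *
shot('side','s2.png',(225,135,430,335),3)
```

```text
(no output)
```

View pics/s2.png

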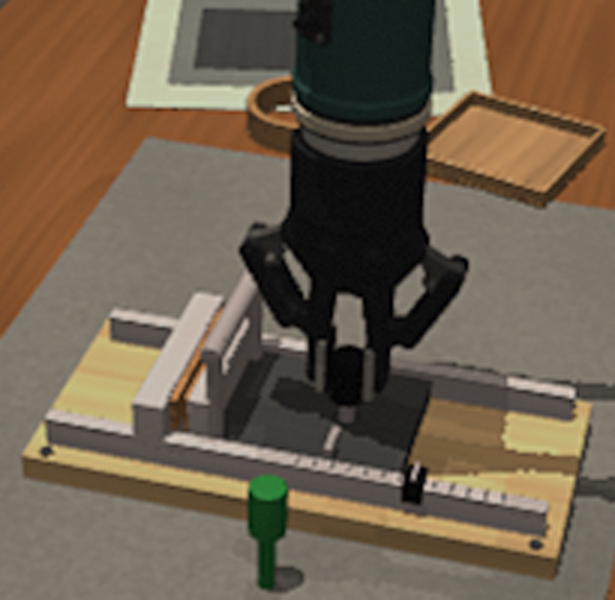

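Width 0.244 is about 21 mm, so the knob is held. Lifting straight up.

>>> arm_command(
  deltas=[
    [0,-0.008,0,0],
    [0,-0.012,0,0],
    [0,-0.015,0,0],
    [0,-0.02,0,0],
    [0,-0.03,0,0],
    [0,-0.03,0,0],
    [0,-0.035,0,0],
    [0,0,0,0],
  ],
)

```text
time: 5.62
tool_pos: [0.5324, 0.071, 0.2059]
tcp_rot: [-1.57, -0.012, 0.0]
wrist_force: [-0.2, -0.2, -0.2]
width: 0.244
```

Run:
```python
from h import *
shot('side','s3.png',(225,85,430,335),2.4)
```

```text
(no output)
```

View pics/s3.png

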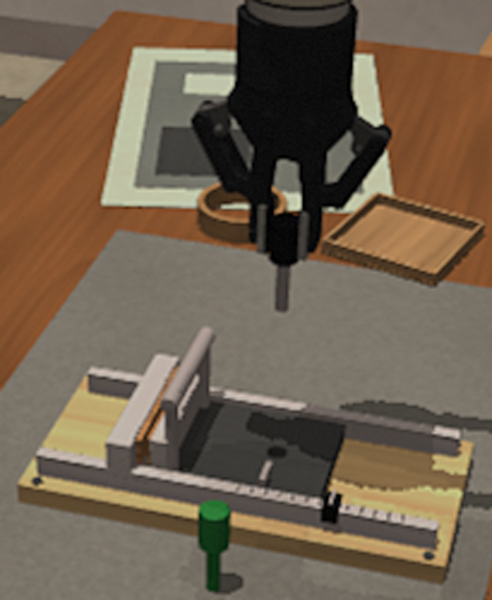

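The pin is out and held at crop (285,250), the hole is visible at (277,452), and the jaw is still shut. Moving to the tray and turning the fingers along the tray's diagonal, so that if the pin topples it stays inside.

>>> arm_command(
  deltas=[
    [-0.003,0,-0.045,0],
    [-0.003,0,-0.045,0],
    [-0.003,0,-0.045,0],
    [-0.003,0,-0.045,0],
    [-0.003,0,-0.045,0],
    [-0.003,0,-0.045,0],
    [-0.003,0,-0.045,0],
    [-0.003,0,-0.045,0],
    [-0.003,0,-0.045,0],
    [0,0,0,-0.187],
    [0,0.02,0,-0.187],
    [0,0.03,0,-0.187],
    [0,0.03,0,0],
    [0,0,0,0],
  ],
)

```text
time: 7.42
tool_pos: [0.5028, -0.332, 0.1166]
tcp_rot: [-1.517, -0.44, 0.45]
wrist_force: [-0.5, 0.9, -0.6]
width: 0.241
```

Run:
```python
from h import *
shot('side','s4.png',(310,85,460,235),4);shot('top','t4.png',(400,180,540,330),4)
for X in([.503,-.334,.004],[.503,-.334,.078]): print((px('side',X)-[310,85])*4)
```

```text
[333.84888576 395.80442645]
[345.03606739 282.15192658]
```

View pics/s4.png

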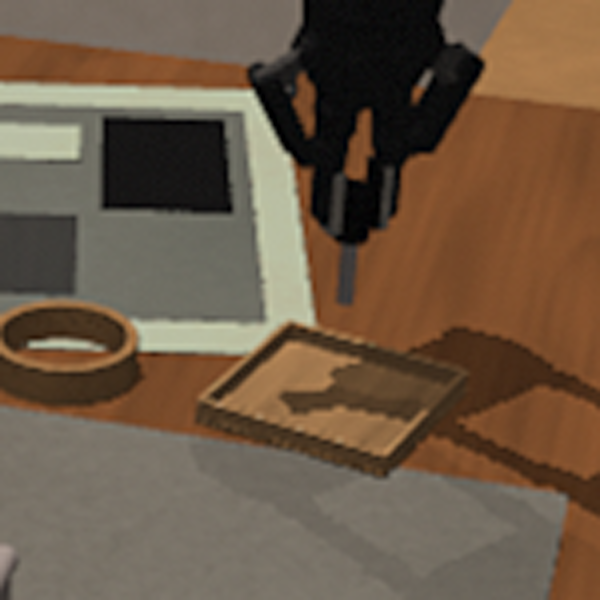

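View pics/t4.png

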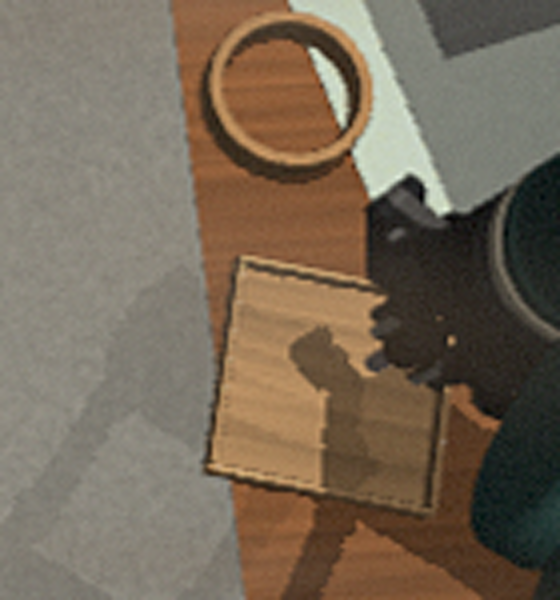

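Side view: the pin hangs over the tray, with the shank end at (346,303) and the tray centre at about (332,397), where predicted. Lowering.

>>> arm_command(
  deltas=[
    [0,0.02,0,0],
    [0,0.02,0,0],
    [0,0.015,0,0],
    [0,0.006,0,0],
    [0,0,0,0],
    [0,0,0,0],
  ],
)

```text
time: 8.28
tool_pos: [0.5066, -0.3348, 0.0609]
tcp_rot: [-1.525, -0.446, 0.445]
wrist_force: [-0.2, -1.5, -0.9]
width: 0.243
```

>>> arm_command(
  deltas=[
    [0,0.002,0,0],
    [0,0,0,0],
    [0,0.001,0,0],
    [0,0,0,0],
  ],
)

```text
time: 8.78
tool_pos: [0.5061, -0.3344, 0.0572]
tcp_rot: [-1.524, -0.446, 0.446]
wrist_force: [0.2, -0.5, -0.2]
width: 0.245
```

Run:
```python
from h import *
shot('side','s5.png',(310,85,460,235),4)
```

```text
(no output)
```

View pics/s5.png

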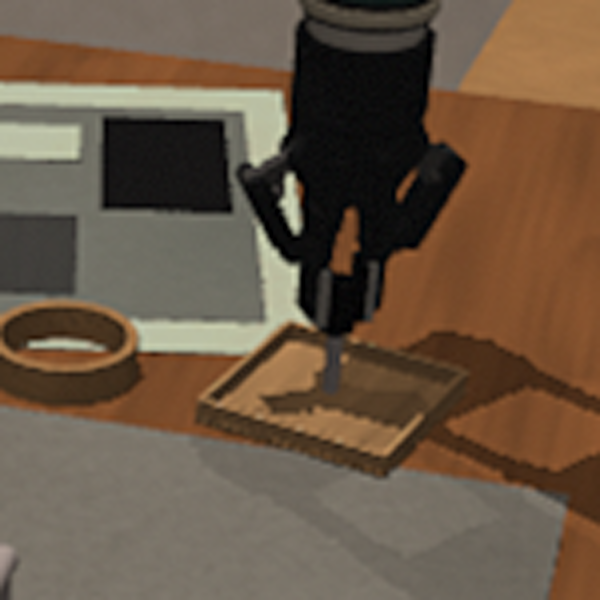

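>>> arm_command(
  deltas=[
    [0,0.002,0,0],
    [0,0,0,0],
    [0,0,0,0],
  ],
)

```text
time: 9.2
tool_pos: [0.5061, -0.3344, 0.0552]
tcp_rot: [-1.524, -0.446, 0.446]
wrist_force: [0.8, -0.5, -0.6]
width: 0.248
```

>>> arm_command(
  deltas=[
    [0,0.002,0,0],
    [0,0,0,0],
    [0,0,0,0],
  ],
)

```text
time: 9.57
tool_pos: [0.5061, -0.3344, 0.0532]
tcp_rot: [-1.524, -0.446, 0.446]
wrist_force: [0.4, 0.9, 0.3]
width: 0.243
```

>>> arm_command(
  deltas=[
    [0,0.002,0,0],
    [0,0,0,0],
    [0,0,0,0],
  ],
)

```text
time: 9.95
tool_pos: [0.5061, -0.3344, 0.0512]
tcp_rot: [-1.524, -0.446, 0.446]
wrist_force: [-0.0, 0.4, -0.5]
width: 0.24
```

>>> arm_command(
  deltas=[
    [0,0.001,0,0],
    [0,0,0,0],
    [0,0,0,0],
  ],
)

```text
time: 10.32
tool_pos: [0.5064, -0.3346, 0.0507]
tcp_rot: [-1.525, -0.446, 0.446]
wrist_force: [-0.5, 0.3, 3.4]
width: 0.242
```

Contact with the floor (3.4 N). Opening gently.

>>> arm_command(
  deltas=[
    [0,0,0,0],
    [0,0,0,0],
    [0,0,0,0],
    [0,0,0,0],
  ],
  fingers=0.03,
  newtons=20,
)

```text
time: 10.82
tool_pos: [0.5061, -0.3343, 0.0501]
tcp_rot: [-1.524, -0.446, 0.446]
wrist_force: [0.5, -0.5, 0.7]
width: 0.355
```

>>> arm_command(
  deltas=[
    [0,0,0,0],
    [0,0,0,0],
    [0,0,0,0],
    [0,0,0,0],
  ],
  fingers=0.06,
)

```text
time: 11.32
tool_pos: [0.5062, -0.3344, 0.0503]
tcp_rot: [-1.524, -0.446, 0.446]
wrist_force: [0.6, 0.6, -0.2]
width: 0.701
```

Run:
```python
from h import *
shot('side','s6.png',(310,85,460,235),4)
```

```text
(no output)
```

View pics/s6.png

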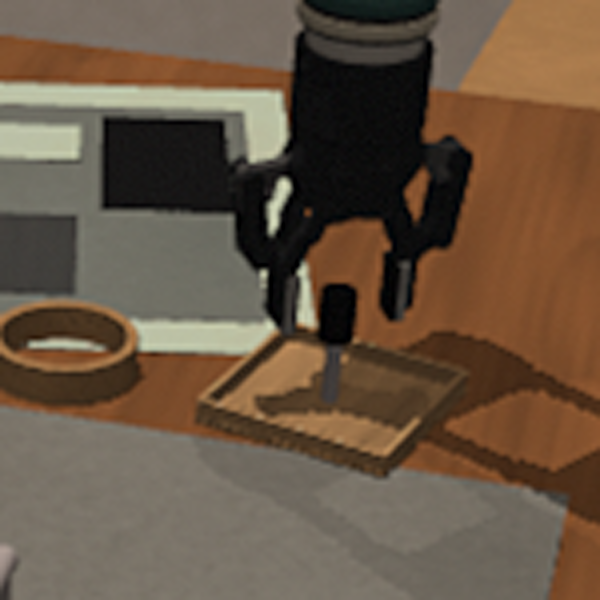

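The pin stands free in the tray, with its head at (338,315) and its foot at (331,398). Retreating straight up, then over to the bar.

>>> arm_command(
  deltas=[
    [0,-0.015,0,0],
    [0,-0.025,0,0],
    [0,-0.035,0,0],
    [0,-0.04,0,0],
    [0,-0.035,0,0],
    [0,0,0,0.187],
    [0,0,0,0.187],
    [0,0,0,0.187],
    [0.01,0,0.045,0],
    [0.01,0,0.045,0],
    [0.01,0,0.045,0],
    [0.01,0,0.045,0],
    [0.01,0,0.045,0],
    [0.01,0,0.045,0],
    [0.01,0,0.045,0],
    [0.01,0,0.045,0],
    [0.01,0,0.045,0],
    [0,0,0,0],
    [0,0,0,0],
  ],
)

```text
time: 13.75
tool_pos: [0.5929, 0.0711, 0.201]
tcp_rot: [-1.571, -0.007, 0.006]
wrist_force: [0.0, 0.2, 0.2]
width: 0.703
```

Run:
```python
from h import *
shot('side','s7.png',(210,85,460,335),2.4)
```

```text
(no output)
```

View pics/s7.png

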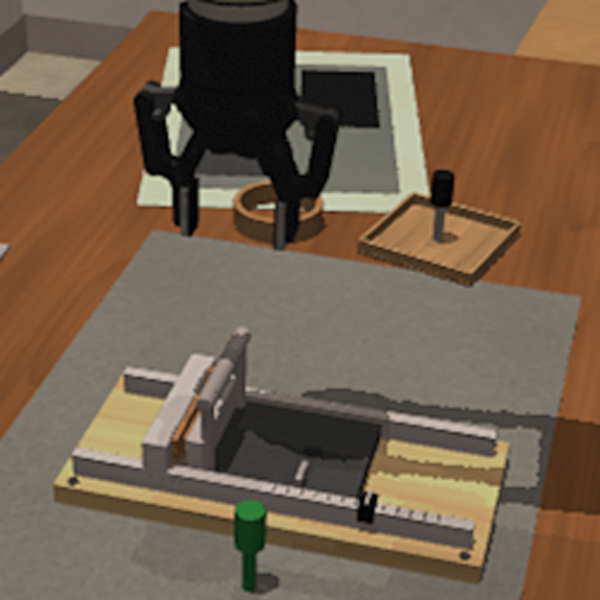

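The pin still stands in the tray at (442,215). The fingers are above the bar, so descending with a small x correction.

>>> arm_command(
  deltas=[
    [0.005,0.03,-0.001,0],
    [0,0.035,0,0],
    [0,0.035,0,0],
    [0,0.023,0,0],
    [0,0,0,0],
    [0,0,0,0],
  ],
)

```text
time: 14.55
tool_pos: [0.5987, 0.0695, 0.0785]
tcp_rot: [-1.571, -0.007, 0.004]
wrist_force: [-0.2, 0.6, 0.2]
width: 0.704
```

Run:
```python
from h import *
shot('side','s8.png',(225,165,430,335),3.5)
```

```text
(no output)
```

View pics/s8.png

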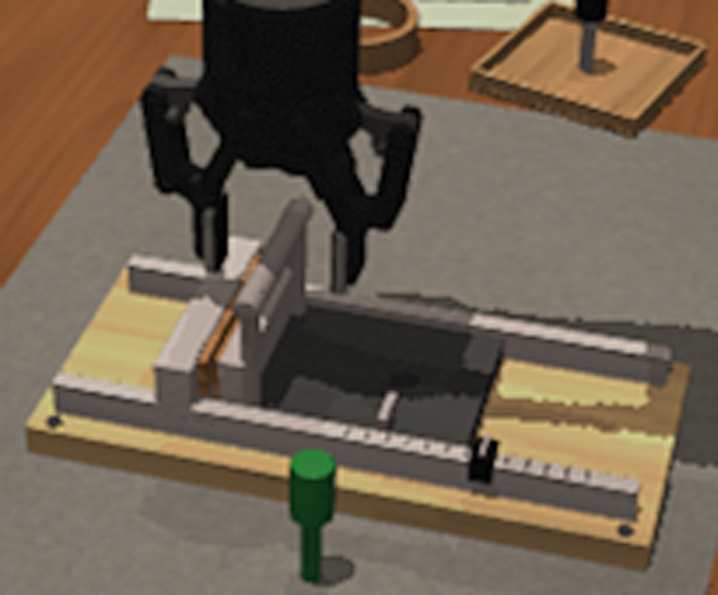

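The fingers straddle the bar, with tips at (215,268) and (338,290) and the bar between them at about (280,255). Closing.

>>> arm_command(
  deltas=[
    [0,0,0,0],
    [0,0,0,0],
    [0,0,0,0],
    [0,0,0,0],
    [0,0,0,0],
    [0,0,0,0],
    [0,0,0,0],
  ],
  fingers=0.0,
  newtons=60,
)

```text
time: 15.48
tool_pos: [0.5992, 0.0704, 0.0784]
tcp_rot: [-1.571, -0.008, 0.004]
wrist_force: [3.9, -1.2, 4.6]
width: 0.141
```

Run:
```python
from h import *
shot('side','s9.png',(225,165,430,335),3.5)
print(sensors.read_state()['tool_pos'])
```

```text
[0.59919122 0.07042419 0.07840502]
```

View pics/s9.png

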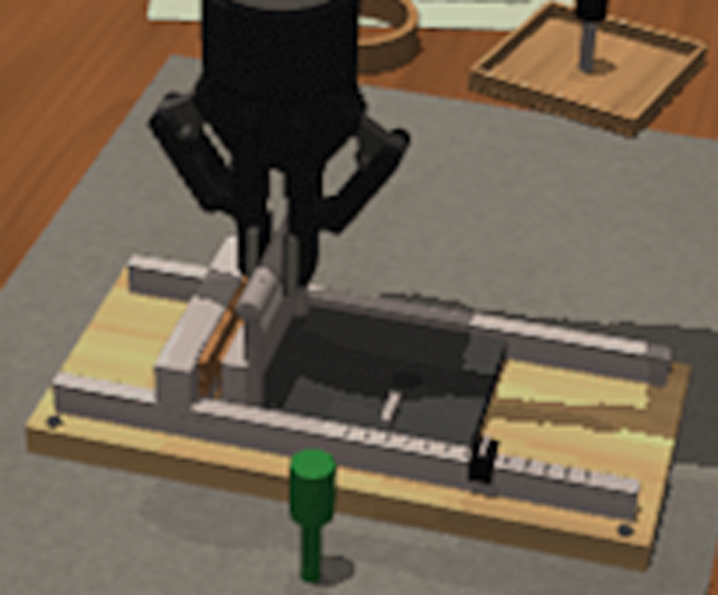

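The bar is gripped (width 0.141, about 12 mm). Pulling 45 mm, then looking.

>>> arm_command(
  deltas=[
    [-0.004,0,0,0],
    [-0.006,0,0,0],
    [-0.007,0,0,0],
    [-0.007,0,0,0],
    [-0.007,0,0,0],
    [-0.007,0,0,0],
    [-0.005,0,0,0],
    [-0.002,0,0,0],
    [0,0,0,0],
    [0,0,0,0],
  ],
)

```text
time: 16.77
tool_pos: [0.5553, 0.0701, 0.0784]
tcp_rot: [-1.571, -0.01, 0.002]
wrist_force: [6.8, -0.9, 3.0]
width: 0.141
```

Run:
```python
from h import *
shot('side','s10.png',(300,235,430,335),6);shot('top','t10.png',(235,220,335,320),6)
```

```text
(no output)
```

View pics/s10.png

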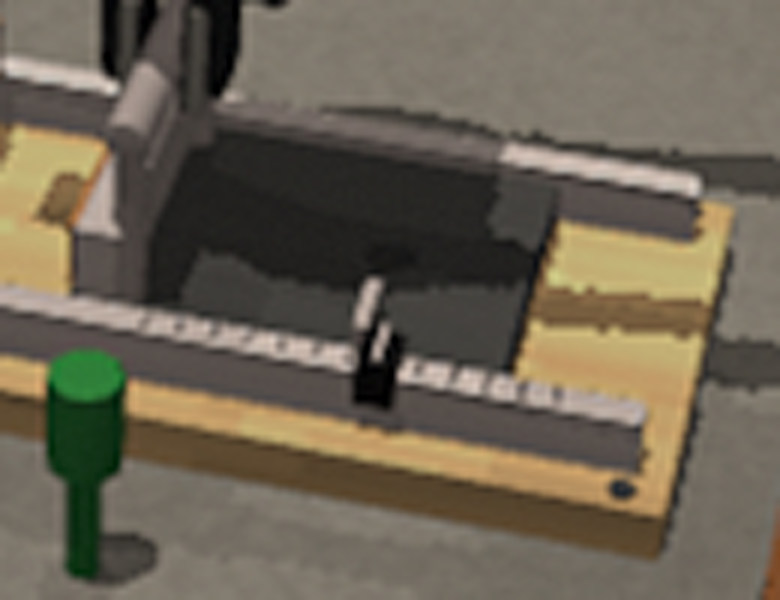

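View pics/t10.png

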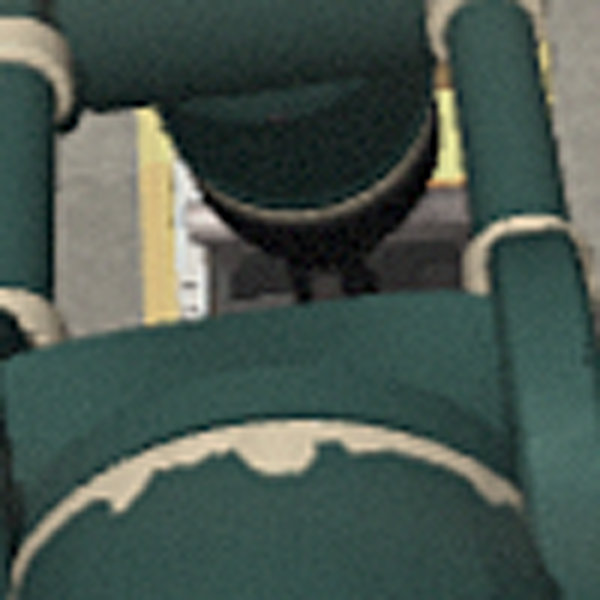

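Side crop: the pointer runs (373,280) to (361,325) and the clip's line (385,325) to (378,358). The pointer is still short of the mark; the top view is blocked by the arm.

Run:
```python
from h import *
yaw=.0085;Rb=np.array([[np.cos(yaw),np.sin(yaw)],[-np.sin(yaw),np.cos(yaw)]])
q=lambda u,v,z: (Rb@(at('side',300+u/6,235+v/6,z)[:2]-[.5495,.0693])).round(4)
print(q(373,280,.044),q(367,302,.044),q(361,325,.044),'m',[[q(u,v,z) for z in(.042,.044,.046)] for u,v in((385,325),(381,342),(378,358))])
```

```text
[-0.0654  0.0315] [-0.0658  0.042 ] [-0.0664  0.0528] m [[array([-0.0726,  0.0484]), array([-0.073 ,  0.0509]), array([-0.0734,  0.0533])], [array([-0.0731,  0.0563]), array([-0.0735,  0.0587]), array([-0.0739,  0.0611])], [array([-0.0738,  0.0635]), array([-0.0742,  0.0659]), array([-0.0745,  0.0683])]]
```

>>> arm_command(
  deltas=[
    [-0.004,0,0,0],
    [-0.004,0,0,0],
    [0,0,0,0],
    [0,0,0,0],
    [0,0,0,0],
  ],
)

```text
time: 17.5
tool_pos: [0.5475, 0.07, 0.0784]
tcp_rot: [-1.571, -0.011, 0.002]
wrist_force: [8.3, -0.2, 3.3]
width: 0.138
```

Run:
```python
from h import *
acc=sum(read_camera('side')['color'].astype(float) for _ in range(4))/4
a=acc[270:310,340:385,::-1].astype(np.uint8)
cv2.imwrite('pics/s11.png',cv2.resize(a,None,fx=14,fy=14,interpolation=cv2.INTER_CUBIC))
print(sensors.read_state()['tool_pos'])
p=lambda X,Y,z:((px('side',[.5495+X-.0085*Y,.0693+Y+.0085*X,z])-[340,270])*14).round()
print(p(-.074,.03,.044),p(-.074,.06,.044))
```

```text
[0.54754163 0.06998282 0.07845719]
[381. 168.] [331. 315.]
```

View pics/s11.png

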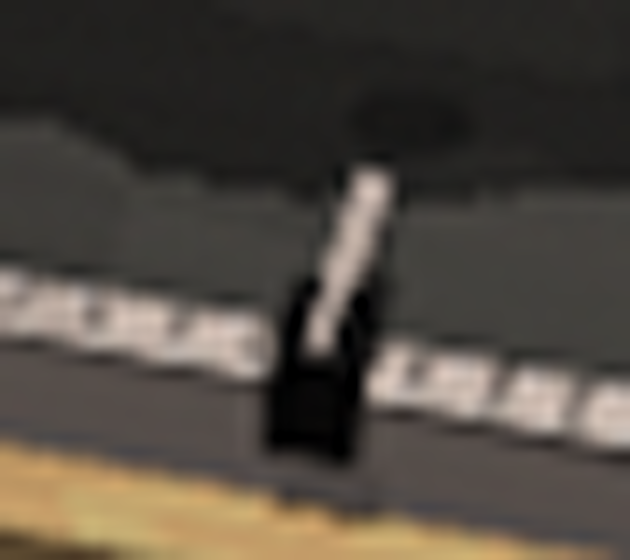

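Pointer (373,180 to 345,262) and line (340,270 to 318,345) form one straight line, with the slope projected for the base's y direction. I'll hold a moment and do a last check of the whole scene.

>>> arm_command(
  deltas=[
    [0,0,0,0],
    [0,0,0,0],
    [0,0,0,0],
    [0,0,0,0],
    [0,0,0,0],
    [0,0,0,0],
  ],
)

```text
time: 18.45
tool_pos: [0.5476, 0.07, 0.0785]
tcp_rot: [-1.571, -0.011, 0.002]
wrist_force: [8.0, -0.8, 2.7]
width: 0.141
```

Run:
```python
from h import *
shot('side','s12.png')
```

```text
(no output)
```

View pics/s12.png

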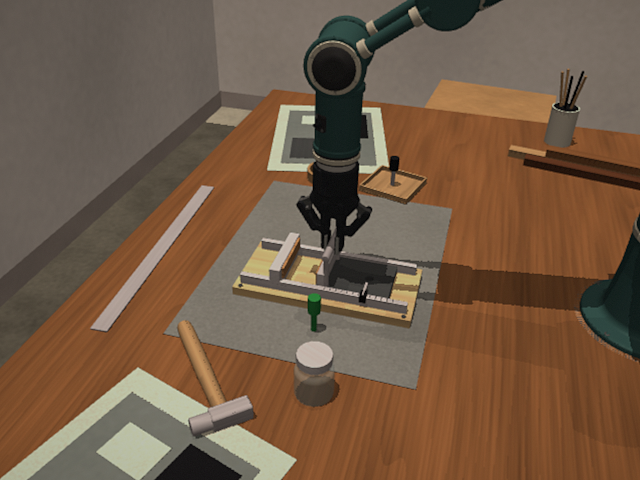

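The pin stands in the tray (394,170). The jaw is open and held with a steady pull of about 8 N. The jar and hammer are unmoved. Handing in.

```bash
python3 -c "
from workcell import job
print(job.finish_job())"
```

```text
the job is handed in; nothing more can be done
None
```

I pulled the black locking pin and stood it upright near the centre of the tray. Then I drew the jaw back by its crossbar about 52 mm and handed the job in at about 18.5 s with the gripper still holding it at the mark.

- **Jaw and mark:** In the last enlarged side view, the pointer and the clip's line form one straight line, which I judge good to about 1 mm. The wrist force was steady at about 8 N along the slide, close to what the spring should give there. The arm's position was steady.
- **Pin:** It was still standing in the tray in the last side picture.
- **Bystanders:** The jar and hammer look unmoved in the last side picture. The tape was mostly hidden behind the gripper there, but it looked unmoved in the earlier pictures and nothing came near it.
- **Disagreement:** My first measurements gave a distance to the mark of 54 mm (top camera) and 53 mm (side camera), 1 to 2.5 mm more than I pulled. I trusted the direct line-up; even 2.5 mm is within the 5 mm allowed. The arm blocked the top camera at the end, so the final alignment was checked from the side only.

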